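Close up a shielded test fixture

TASK

The shielded test fixture has been left open, with the carrier that holds the circuit board standing partly out of its front. With the fingertips, push the carrier fully home into the fixture, then push the open lid down until it is fully shut. Only push: do not lift or tip the carrier or throw the lid back, and leave the other things on the bench where they are.

Things in the scene. Friction and masses are not known exactly. Their poses are not given: they have to be found in the camera images.
- fixture: Fixed aluminium fixture. Origin on the bench under the box's centre; x from open front to rear, z up; yaw up to 0.35 rad either way. Box without front or top: 6 mm walls, outside x -75 to +75 mm, y +-68, wall tops 82 mm above the bench. Grey base plate 12 mm thick, x -175 to +80, y +-75. Guide rails from x -170 to the rear wall, inner faces y +-54, 24 mm above the bench.
- carrier: Loose grey plastic carrier with a green circuit board, 138 (x) x 104 mm, 0.25-0.5 kg; slides on the base plate between the rails, 2 mm clearance a side. Origin: centre of its underside, 12 mm above the bench; axes as the fixture's. Board and heatsink reach 38 mm above the underside. Fully home against the rear wall its origin is at x = 0 in the fixture's frame; starts 35 to 75 mm out, to -x.
- carrier_push (a point): On the outer (-x) face of the carrier's push plate, mid-width, 30 mm above its underside (42 mm above the bench). The plain upright plate is 8 mm thick, 104 mm wide, 58 mm high, at the carrier's front end. Fully home this point is at x = -69 mm in the fixture's frame, 6 mm inside the side walls' ends. If over 7 mm out, the lid's lip lands on the plate.
- lid (a joint): Lid angle in rad: 0 = shut and level on the box; grows as it opens up and back; starts 1.3 to 1.6 (about upright), stop at 1.9. Friction hinge (0.35 N m): the 0.25 kg lid stays wherever it is left and does not fall shut.
- lid_hinge (a point): Middle of the lid's hinge line, along the fixture's y on the rear top edge: x +75, z 82 mm in the fixture's frame. The lid is an aluminium plate 155 mm long from the hinge, 136 wide, 6 thick, its underside plane through the hinge line. Shut, it runs from the hinge to -x, its top 88 mm above the bench; a 4 mm thick lip at its free edge hangs 22 mm below the underside.
- lid_edge (a point): Middle of the lid's free edge, on its outer (upper) face: 155 mm from the hinge line. Axes move with the lid: -x from the hinge to the free edge, z out of the outer face.
- flux_bottle: Bystander: white plastic bottle with black cap, 42 mm diameter, 100 mm high, loose, upright beside the fixture. Origin: centre of its underside.
- parts_tub: Bystander: open black plastic tub, 70 x 55 x 35 mm high, loose, beside the fixture. Origin: centre of its underside.
- spare_board: Bystander: small green circuit board 60 x 45 mm on four standoffs, 34 mm high in all, loose, beside the fixture. Origin: centre between the feet on the bench.
- screwdriver: Bystander: screwdriver 150 mm long lying on the bench, loose, to one side of the fixture. Origin: under its middle.
Things that resemble listed ones, but are neither listed nor needed, are in the scene too. There is more than one size of the carrier; the job needs the largest.

How it is judged:
By the outcome, as a careful person would: the job done as asked, in the order asked, and still so for the second after the job is handed in, with the robot touching nothing.
It also fails if it takes over 48 s, if anything falls off the work surface, if the arm or the gripper's body presses on something with over 40 N, if the wrist force passes 120 N, or if a joint passes its speed limit or range.

ROBOT

A 6-joint arm with a two-finger parallel gripper is mounted at the origin on the work surface. World frame = base frame: x ahead of the robot, y to its left, z up, the work surface at z = 0. Lengths are in mm, angles in rad, forces in N, time in s.
With the tool pointing down it reaches from about 350 to 875 mm from the base axis. Payload 4.2 kg.
Tool frame: the origin (TCP) lies on the mounting face of the last link; the fingertips stand 173 mm ahead of it and the grasp point (between the pads) lies 155 mm ahead of it; z points along the fingers, y is the line along which they close (so a half turn about z gives the same grasp; the last joint's range is limited). The gripper opens to 85 mm and grips with 20 to 120 N. Pads are 22 mm wide; open, the fingers measure 114 mm over their backs; the gripper's body (76 mm by 85 mm) begins 54 mm behind the grasp point. The pads swing forward as they close: fully open they stand 13 mm farther back than shut.
Start: joints at [1.426, 0.385, 0.008, 0, -1.194, -0.259], TCP at [245.539, 574.727, 404.712] pointing down, gripper open.
Joint ranges: [-3.14, 3.14], [-1.21, 2.06], [-1.07, 1.41], [-3.16, 2.05], [-2.99, -0.16], [-3.1, 3.1]. Speed limits (rad/s): [2.79, 2.79, 3.14, 3.14, 3.14, 3.14].

INTERFACE

Orientations are given as a unit quaternion [x, y, z, w].
In Python, from bench import arm gives the robot as it stands. The module is installed in compiled form; this text tells all that it offers.
- The arm moves only by the tool move_arm, never from a script. Its arguments are lists of equal length, an entry for each row: "fingers": the finger opening in mm, from 0 to 85.4; "travel": the shift along the tool's x, y, z in mm, a list of three; "dr": the turn, a rotation vector about the tool's x, y, z in rad, a list of three. A call has 1 to 10 rows; each row is the pose to reach, as a shift and turn from the pose commanded when the call began, along the tool's axes at that moment; what a row does not reach only later rows make up. A row lasts 1/10 s, in which the tool goes at most 50 mm and 8.59 degrees, less where a joint would pass 70% of its speed; a pose out of reach is approached as far as the arm can. A call with a gripper value outside its range is refused whole. The fingers move at their own pace and stop on an object; the grip force is fixed at half the most. Time passes only in rows, so rows that repeat a pose let the fingers close. It gives the time, the measured TCP pose, the force, the opening and the grip force at its end, in the units of the state.
- arm.read_state(): the state, without advancing time (a new reading comes with each control period).
- arm.get_image(name): name is "scene" or "top" or "wrist"; returns the picture (400x640x3 uint8, red, green, blue); there is no depth.
- arm.camera_model(name): a dict with "intrinsics" (3x3 intrinsics, pixels), "pose" (4x4, takes a point from camera to world coordinates). Camera axes: x right, y up, looking along -z (the intrinsics and any distortion apply to the point x, -y, -z); pixel columns grow to the right and rows downward; lengths in mm; the calibration is good to about 2 mm. The wrist camera is an equidistant fisheye: a pixel r from the principal point sees the ray r / f radians off the axis. A picture is of the moment at which its call begins: read the wrist's pose just before it. camera_model takes no time and is no camera call; for the wrist camera it gives the pose at the moment of the call.
- arm.job_done(): hands the job in; it is judged then, once.
The state is a dict: "clock": time; "joints": joint angles; "joint_vel": joint speeds; "joint_efforts": joint torques, N m; "position": TCP position; "ee_rot": TCP orientation; "contact_force": force on the tool from outside, world axes, zero at the start; "wrist_torque": the same for the moment, N m; "gripper_width": finger opening in mm; "grasp_force": force on a finger pad.
Only numpy, scipy, OpenCV 4.12 (cv2) and the standard library are available. Lean on these libraries where they do the work, as an engineer would, in place of code of your own. Each camera call takes 0.05 s, during which the arm holds its last target. There are 200 camera calls.

## Working session

There is one attempt and no reset: what is moved stays moved. The work goes in short steps, Python scripts to look and compute and a tool call to move; the robot and the scene stay as the last step left them, time stands still between calls to the robot, and variables do not carry over. Pictures are saved under pics/ and viewed, at most 10 in all, crops included, and the job is handed in when it is done.

Besides the shell and the picture viewer there is one more tool, called after "Request:" in YAML: its name, and indented under it one key for each argument. move_arm: Moves the arm, as the interface text tells. Its arguments: {"type":"object","properties":{"fingers":{"type":"array","items":{"type":"number"}},"travel":{"type":"array","items":{"type":"array","items":{"type":"number"}}},"dr":{"type":"array","items":{"type":"array","items":{"type":"number"}}}},"required":["fingers","travel","dr"]}

```bash
mkdir -p pics; python3 - <<'E'
from bench import arm
import cv2,numpy as np
s=arm.read_state();print(s['clock'],s['position'],s['ee_rot'])
for n in ['scene','top']:
    im=arm.get_image(n);cv2.imwrite(f'pics/{n}0.png',im[:,:,::-1])
    m=arm.camera_model(n);print(n,{k:np.round(v,3).tolist() if not isinstance(v,str) else v for k,v in m.items()})
E
```

```text
0.0 [245.44022894 574.55541884 403.60579621] [ 9.79668933e-01 -2.00617943e-01 -1.78401187e-04  1.09114156e-03]
scene {'intrinsics': [[479.853, 0.0, 318.347], [0.0, 479.853, 198.44], [0.0, 0.0, 1.0]], 'pose': [[-0.053, -0.798, 0.601, 1342.399], [0.998, -0.051, 0.019, 118.07], [0.016, 0.601, 0.799, 1069.534], [0.0, 0.0, 0.0, 1.0]]}
top {'intrinsics': [[390.225, 0.0, 317.099], [0.0, 390.225, 204.417], [0.0, 0.0, 1.0]], 'pose': [[-0.028, 0.987, -0.161, 439.079], [-0.999, -0.031, -0.019, 79.683], [-0.024, 0.16, 0.987, 1087.732], [0.0, 0.0, 0.0, 1.0]]}
```

View pics/scene0.png

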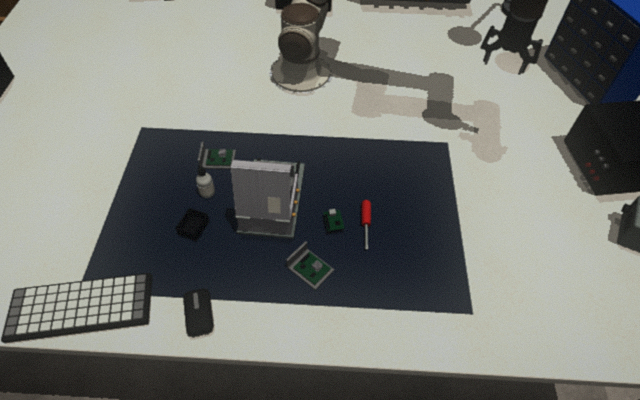

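View pics/top0.png

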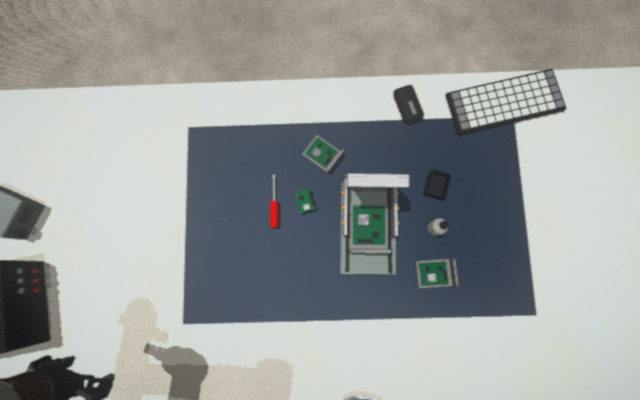

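The carrier candidates in the top view are (368,227) inside the fixture, (322,152) loose and (436,273) loose. The one in the fixture on the base plate is the largest and the one I want. The fixture's front faces the robot (downward in the top view) and the lid stands upright at (378,181). I'll check this choice in a close crop.

```bash
cat > h.py <<'E'
import numpy as np,cv2
from bench import arm
def ray(n,uv):
    m=arm.camera_model(n);K=np.array(m['intrinsics']);T=np.array(m['pose'])
    p=np.linalg.inv(K)@[uv[0],uv[1],1]
    return T[:3,3],T[:3,:3]@[p[0],-p[1],-p[2]]
def plane(n,uv,z):
    o,d=ray(n,uv);return o+d*(z-o[2])/d[2]
def proj(n,P):
    m=arm.camera_model(n);K=np.array(m['intrinsics']);T=np.array(m['pose'])
    c=T[:3,:3].T@(np.array(P)-T[:3,3]);q=K@[c[0],-c[1],-c[2]];return q[:2]/q[2]
def tri(a,b):
    (o1,d1),(o2,d2)=ray(*a),ray(*b);A=np.c_[d1,-d2];t=np.linalg.lstsq(A,o2-o1,rcond=None)[0]
    p,q=o1+d1*t[0],o2+d2*t[1];return (p+q)/2,np.linalg.norm(p-q)
E
python3 - <<'E'
import cv2,numpy as np
t=cv2.imread('pics/top0.png')[165:285,320:420];s=cv2.imread('pics/scene0.png')[145:245,220:320]
a=cv2.resize(t,(400,480),interpolation=cv2.INTER_CUBIC);b=cv2.resize(s,(400,400),interpolation=cv2.INTER_CUBIC)
c=np.zeros((480,800,3),np.uint8);c[:,:400]=a;c[:400,400:]=b
cv2.imwrite('pics/crop0.png',np.clip(c*1.3,0,255).astype(np.uint8))
E
```

```text
(no output)
```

View pics/crop0.png

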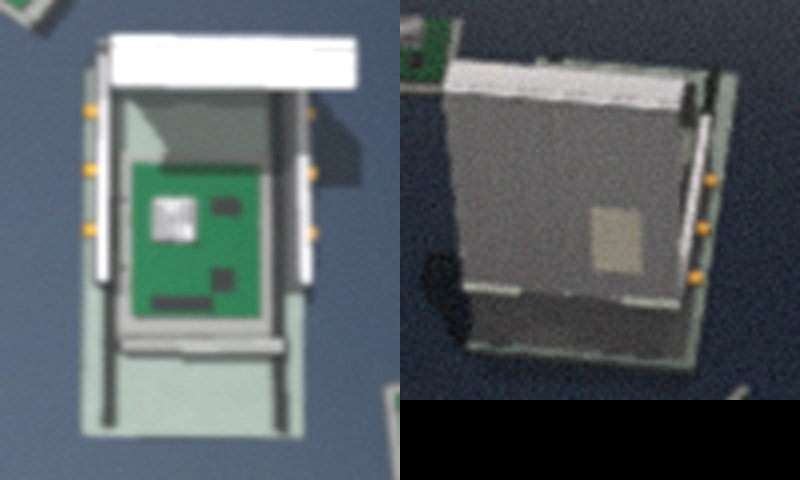

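The crop shows the base plate's front corners at (83,436) and (303,437), and the walls' front top ends at (97,282) and (313,285). The push plate's top front edge runs from (117,352) to (285,353). The carrier in the fixture is the large one. Next I'll compute positions.

```bash
python3 - <<'E'
from h import *
np.set_printoptions(precision=1,suppress=True)
T=lambda u,v:(320+u/4,165+v/4)
S=lambda u,v:(220+(u-400)/4,145+v/4)
for n,uv,z in [('plateFL',(83,436),12),('plateFR',(303,437),12),('wallFL',(97,282),82),('wallFR',(313,285),82),('pushL',(117,352),70),('pushR',(285,353),70),('pushbL',(117,340),70),('pushbR',(285,340),70)]:
    print(n,plane('top',T(*uv),z))
for n,uv,z in [('sc plateRL',(470,348),12),('sc plateRR',(692,368),12),('sc plateFR',(737,75),12),('hingeL',(463,287),84),('hingeR',(680,305),84)]:
    print(n,plane('scene',S(*uv),z))
# lid edge: outer top corners
for a,b in [((110,37),(445,92)),((357,37),(686,106)),((110,86),(448,62)),((357,88),(692,80))]:
    pass
print('L outer',tri(('top',T(110,37)),('scene',S(445,93))))
print('R outer',tri(('top',T(357,37)),('scene',S(686,107))))
print('L lip',tri(('top',T(112,87)),('scene',S(450,60))))
print('R lip',tri(('top',T(357,88)),('scene',S(690,78))))
print('wallFR tri? plateFR',tri(('top',T(83,436)),('scene',S(737,75))))
s=arm.read_state();print(s['contact_force'],s['gripper_width'])
E
```

```text
plateFL [421.2  41.3  12. ]
plateFR [ 416.4 -107.    12. ]
wallFL [519.6  31.1  82. ]
wallFR [ 513.6 -107.    82. ]
pushL [475.   19.4  70. ]
pushR [471.2 -88.6  70. ]
pushbL [482.7  19.1  70. ]
pushbR [479.5 -89.1  70. ]
sc plateRL [ 670.7 -112.2   12. ]
sc plateRR [677.1  33.6  12. ]
sc plateFR [424.1  45.1  12. ]
hingeL [ 672.  -107.8   84. ]
hingeR [676.9  28.   84. ]
L outer (array([652.7, -35.2, 254.7]), np.float64(126.83475804233123))
R outer (array([639.9, -35.2, 253.6]), np.float64(141.61879772844352))
L lip (array([625.4, -36.3, 251.8]), np.float64(128.7059394322996))
R lip (array([613.1, -35.1, 247.6]), np.float64(140.92488437753724))
wallFR tri? plateFR (array([421.1,  43. ,   8.5]), np.float64(3.6262591175999157))
[-0.2 -0.3  0.7] 85.07971660563493
```

Request:
move_arm:
  fingers: [0,0,0,0,0,0,0,0,0,0]
  travel:
    - [32,37,0]
    - [64,74,0]
    - [96,111,0]
    - [128,148,0]
    - [160,185,0]
    - [192,222,0]
    - [224,259,0]
    - [256,296,0]
    - [288,333,0]
    - [320,370,0]
  dr:
    - [0,0,-0.036]
    - [0,0,-0.072]
    - [0,0,-0.108]
    - [0,0,-0.144]
    - [0,0,-0.18]
    - [0,0,-0.216]
    - [0,0,-0.252]
    - [0,0,-0.288]
    - [0,0,-0.324]
    - [0,0,-0.366]

```text
clock: 1.1
position: [394.2, 106.7, 404.8]
ee_rot: [1.0, -0.018, 0.0, -0.0]
contact_force: [2.1, 0.8, -0.3]
gripper_width: -0.4
grasp_force: 0.0
```

```bash
cat >> h.py <<'E'
from scipy.spatial.transform import Rotation as R
O=np.array([593,-39,0.]);YAW=-0.038
def fx(p): return R.from_euler('z',YAW).apply(np.array(p)+0.)+O   # fixture->world
def go(*Ps,tip=True):  # fixture-frame tip points -> travel in current tool axes
    s=arm.read_state();q=R.from_quat(s['ee_rot']);o=np.array(s['position'])
    f=R.from_euler('z',-YAW)
    print('t',round(s['clock'],2),'tip fx',f.apply(o+q.apply([0,0,173])-O).round(1),'toolx az',np.arctan2(q.as_matrix()[1,0],q.as_matrix()[0,0]).round(4),'tilt',q.as_matrix()[2].round(3),'F',np.round(f.apply(s['contact_force']),1))
    for P in Ps: print(P,q.inv().apply(fx(P)-q.apply([0,0,173])-o).round(1))
E
python3 - <<'E'
from h import *
np.set_printoptions(precision=1,suppress=True)
T=lambda u,v:(320+u/4,165+v/4)
S=lambda u,v:(220+(u-400)/4,145+v/4)
for n,a,b in [('L out',(110,37),(686,107)),('R out',(357,37),(445,93)),('L lip',(112,87),(690,78)),('R lip',(357,88),(450,60))]:
    p,e=tri(('top',T(*a)),('scene',S(*b)));print(n,p,e,R.from_euler('z',-YAW).apply(p-O))
go((-150,0,231),(-150,0,34))
E
```

```text
L out [643.9  29.6 235.5] 7.396548493293567 [ 48.2  70.5 235.5]
R out [ 639.8 -108.5  232.7] 6.932535496559004 [ 49.4 -67.6 232.7]
L lip [616.6  29.4 229.2] 7.529856220698061 [ 21.   69.2 229.2]
R lip [ 611.6 -109.   228.9] 3.7813567110451567 [ 21.3 -69.2 228.9]
t 1.1 tip fx [-204.1  138.1  231.8] toolx az -0.0354 tilt [ 0. -0. -1.] F [ 2.1  0.9 -0.3]
(-150, 0, 231) [ 53.8 138.3   0.7]
(-150, 0, 34) [ 53.7 138.3 197.7]
```

Request:
move_arm:
  fingers: [0,0,0,0,0,0,0,0,0,0]
  travel:
    - [16,46,0]
    - [34,92,0]
    - [53,138,0]
    - [53,138,45]
    - [53,138,90]
    - [53,138,135]
    - [53,138,165]
    - [53,138,185]
    - [53,138,197]
    - [53,138,197]
  dr:
    - [0,0,0]
    - [0,0,0]
    - [0,0,0.002]
    - [0,0,0.002]
    - [0,0,0.002]
    - [0,0,0.002]
    - [0,0,0.002]
    - [0,0,0.002]
    - [0,0,0.002]
    - [0,0,0.002]

```text
clock: 2.1
position: [441.5, -31.4, 205.9]
ee_rot: [1.0, -0.02, -0.002, 0.001]
contact_force: [-0.8, -1.0, -0.2]
gripper_width: 0.1
grasp_force: 0.0
```

```bash
python3 - <<'E'
from h import *
go((-80,0,34))
cv2.imwrite('pics/t1.png',cv2.resize(arm.get_image('top')[165:285,320:440,::-1],(600,600),interpolation=cv2.INTER_CUBIC))
E
```

```text
t 2.1 tip fx [-152.5    1.6   32.9] toolx az -0.0402 tilt [-0.005  0.001 -1.   ] F [-0.8 -1.  -0.2]
(-80, 0, 34) [72.5  1.5 -1.4]
```

View pics/t1.png

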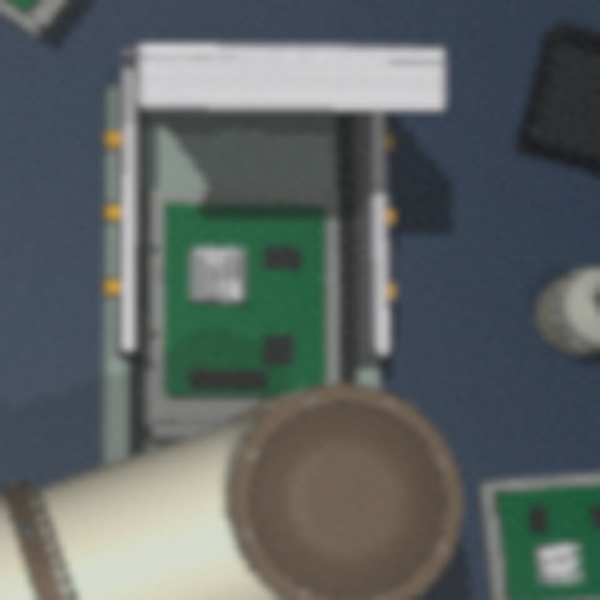

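The gripper's wrist, around (345,490), is in front of the carrier on the midline. The carrier hasn't moved and the walls are clear. Now I'll push gently.

Request:
move_arm:
  fingers: [0,0,0,0,0,0,0,0,0,0]
  travel:
    - [7,1,0]
    - [13,1,0]
    - [19,1,0]
    - [24,1,0]
    - [29,1,0]
    - [34,1,0]
    - [39,1,0]
    - [44,1,0]
    - [48,1,0]
    - [52,1,0]
  dr:
    - [0,0,0]
    - [0,0,0]
    - [0,0,0]
    - [0,0,0]
    - [0,0,0]
    - [0,0,0]
    - [0,0,0]
    - [0,0,0]
    - [0,0,0]
    - [0,0,0]

```text
clock: 3.15
position: [494.3, -34.2, 207.6]
ee_rot: [1.0, -0.02, -0.0, 0.0]
contact_force: [-3.1, 0.1, 2.3]
gripper_width: 0.2
grasp_force: 1.6
```

```bash
python3 - <<'E'
from h import *
go((-80,0,34))
E
```

```text
t 3.15 tip fx [-98.9   1.   34.6] toolx az -0.0398 tilt [-0.001  0.    -1.   ] F [-3.1 -0.   2.3]
(-80, 0, 34) [18.9  1.   0.6]
```

Request:
move_arm:
  fingers: [0,0,0,0,0]
  travel:
    - [4,0,0]
    - [8,0,0]
    - [11,0,0]
    - [14,0,0]
    - [16,0,0]
  dr:
    - [0,0,0]
    - [0,0,0]
    - [0,0,0]
    - [0,0,0]
    - [0,0,0]

```text
clock: 3.65
position: [510.4, -34.8, 207.7]
ee_rot: [1.0, -0.02, 0.0, -0.0]
contact_force: [-2.0, 0.5, 0.6]
gripper_width: 0.0
grasp_force: 1.1
```

Request:
move_arm:
  fingers: [0,0]
  travel:
    - [2,0,0]
    - [2,0,0]
  dr:
    - [0,0,0]
    - [0,0,0]

```text
clock: 3.85
position: [512.5, -34.9, 207.7]
ee_rot: [1.0, -0.02, 0.001, -0.0]
contact_force: [-1.2, 1.3, -0.3]
gripper_width: -0.3
grasp_force: 0.4
```

Request:
move_arm:
  fingers: [0,0]
  travel:
    - [2,0,0]
    - [2,0,0]
  dr:
    - [0,0,0]
    - [0,0,0]

```text
clock: 4.05
position: [514.3, -35.0, 207.8]
ee_rot: [1.0, -0.02, 0.0, -0.0]
contact_force: [-0.6, -0.4, -0.7]
gripper_width: 0.0
grasp_force: 0.6
```

Request:
move_arm:
  fingers: [0,0,0]
  travel:
    - [1,0,0]
    - [2,0,0]
    - [3,0,0]
  dr:
    - [0,0,0]
    - [0,0,0]
    - [0,0,0]

```text
clock: 4.35
position: [515.8, -35.2, 207.6]
ee_rot: [1.0, -0.02, -0.002, 0.0]
contact_force: [-8.0, 2.7, 5.4]
gripper_width: 0.0
grasp_force: 4.2
```

Request:
move_arm:
  fingers: [0,0,0]
  travel:
    - [1,0,0]
    - [2,0,0]
    - [2,0,0]
  dr:
    - [0,0,0]
    - [0,0,0]
    - [0,0,0]

```text
clock: 4.65
position: [516.4, -35.3, 207.3]
ee_rot: [1.0, -0.02, -0.004, 0.0]
contact_force: [-10.9, 3.1, 7.5]
gripper_width: -0.5
grasp_force: 5.4
```

```bash
python3 - <<'E'
from h import *
go((-80,0,34))
cv2.imwrite('pics/w1.png',arm.get_image('wrist')[:,:,::-1])
E
```

```text
t 4.65 tip fx [-78.1   0.6  34.3] toolx az -0.0409 tilt [-0.009  0.001 -1.   ] F [-11.    2.7   7.5]
(-80, 0, 34) [-1.9  0.6  0.3]
```

View pics/w1.png

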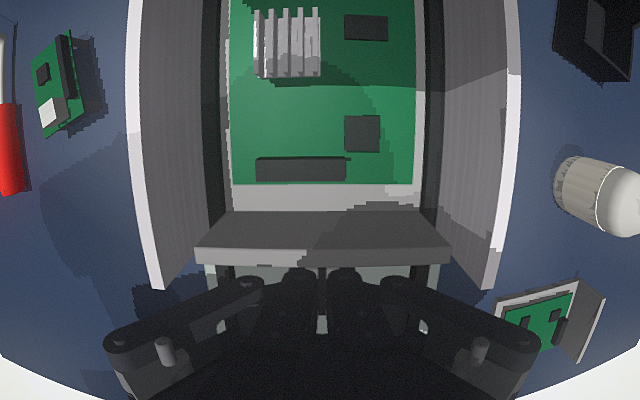

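The wrist view shows the push plate, top edge at rows 210-265, square between the rails and just inside the wall ends at (155,290) and (490,290). The contact force has risen sharply, as it should against the rear wall. One firmer push to confirm, then I'll back off.

Request:
move_arm:
  fingers: [0,0,0]
  travel:
    - [1,0,0]
    - [3,0,0]
    - [3,0,0]
  dr:
    - [0,0,0]
    - [0,0,0]
    - [0,0,0]

```text
clock: 5.0
position: [517.4, -35.7, 206.7]
ee_rot: [1.0, -0.021, -0.008, 0.001]
contact_force: [-15.5, 4.6, 10.0]
gripper_width: 0.2
grasp_force: 8.3
```

Request:
move_arm:
  fingers: [0,0,0,0,0,0,0,0,0,0]
  travel:
    - [-10,0,0]
    - [-30,0,0]
    - [-30,0,-40]
    - [-30,0,-85]
    - [-30,0,-130]
    - [-30,0,-175]
    - [-30,0,-220]
    - [-30,0,-240]
    - [-30,0,-240]
    - [-30,0,-240]
  dr:
    - [0,0,0]
    - [0,0,0]
    - [0,0,0]
    - [0,0,0]
    - [0,0,0]
    - [0,0,0]
    - [0,0,0]
    - [0,0,0]
    - [0,0,0]
    - [0,0,0]

```text
clock: 6.0
position: [492.1, -34.1, 447.8]
ee_rot: [1.0, -0.02, 0.001, -0.0]
contact_force: [0.7, -0.0, 0.1]
gripper_width: 0.0
grasp_force: 0.0
```

```bash
python3 - <<'E'
from h import *
go((130,0,275),(130,0,210))
o=R.from_euler('z',YAW)
cv2.imwrite('pics/w2.png',arm.get_image('wrist')[:,:,::-1])
E
```

```text
t 6.0 tip fx [-100.7    1.2  274.8] toolx az -0.04 tilt [ 0.002 -0.001 -1.   ] F [ 0.7 -0.   0.1]
(130, 0, 275) [230.7   0.8   0.3]
(130, 0, 210) [230.6   0.8  65.3]
```

View pics/w2.png

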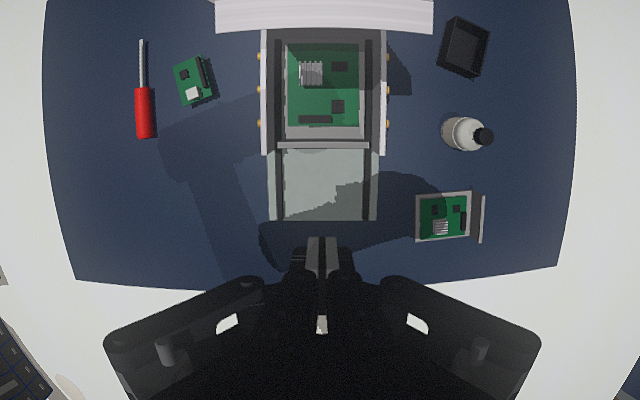

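The push plate, at row ~145, sits just inside the wall ends at row ~155. I'll check that numerically with the fisheye rays and plan the lid arc.

```bash
python3 - <<'E'
from h import *
m=arm.camera_model('wrist');K=np.array(m['intrinsics']);T=np.array(m['pose'])
im=cv2.imread('pics/w2.png',0)
print('col profile x=330',list(zip(range(134,160),im[134:160,330].tolist())))
for n,uv,z in [('plateTopFront',(323,148),70),('wallL',(264,155),82),('wallR',(382,155),82),('baseFront',(322,220),12)]:
    p=(np.array(uv)-K[:2,2])/K[0,0];r=np.hypot(*p);d=np.array([np.sin(r)*p[0]/r,-np.sin(r)*p[1]/r,-np.cos(r)])
    d=T[:3,:3]@d;P=T[:3,3]+d*(z-T[2,3])/d[2];print(n,R.from_euler('z',-YAW).apply(P-O).round(1))
for th in np.arange(1.4,-0.01,-0.14):
    r=125;print(round(th,2),(75-r*np.cos(th)+6*np.sin(th)+11).round(1),(82+r*np.sin(th)+6*np.cos(th)).round(1))
E
```

```text
col profile x=330 [(134, 135), (135, 134), (136, 138), (137, 140), (138, 109), (139, 67), (140, 57), (141, 87), (142, 147), (143, 138), (144, 132), (145, 136), (146, 136), (147, 125), (148, 98), (149, 157), (150, 155), (151, 151), (152, 153), (153, 154), (154, 153), (155, 153), (156, 155), (157, 153), (158, 152), (159, 152)]
plateTopFront [-69.3   0.8  70. ]
wallL [-75.1  65.6  82. ]
wallR [-75.2 -64.1  82. ]
baseFront [-174.3    2.    12. ]
1.4 70.7 206.2
1.26 53.5 202.8
1.12 36.9 197.1
0.98 21.4 189.2
0.84 7.0 179.1
0.7 -5.7 167.1
0.56 -16.7 153.5
0.42 -25.7 138.4
0.28 -32.5 122.3
0.14 -36.9 105.4
-0.0 -39.0 88.0
```

The carrier is fully home: its front face is at -69.3 and the wall ends at -75.1, matching the description. Now over the lid and behind it.

Request:
move_arm:
  fingers: [0,0,0,0,0,0,0,0,0,0]
  travel:
    - [30,0,-10]
    - [70,0,-10]
    - [110,0,-10]
    - [150,0,-10]
    - [190,0,-10]
    - [225,0,-5]
    - [230,0,10]
    - [230,0,35]
    - [230,0,65]
    - [230,0,65]
  dr:
    - [0,0,0]
    - [0,0,0]
    - [0,0,0]
    - [0,0,0]
    - [0,0,0]
    - [0,0,0]
    - [0,0,0]
    - [0,0,0]
    - [0,0,0]
    - [0,0,0]

```text
clock: 7.05
position: [720.6, -43.1, 374.8]
ee_rot: [1.0, -0.02, -0.007, 0.0]
contact_force: [-0.2, -0.8, -1.0]
gripper_width: -0.0
grasp_force: 0.0
```

```bash
python3 - <<'E'
from h import *
go((71,0,206),(37,0,197),(7,0,179))
cv2.imwrite('pics/s2.png',cv2.resize(arm.get_image('scene')[60:260,180:440,::-1],(780,600),interpolation=cv2.INTER_CUBIC))
E
```

```text
t 7.05 tip fx [125.3   0.6 201.8] toolx az -0.0405 tilt [-0.014  0.001 -1.   ] F [-0.1 -0.8 -1. ]
(71, 0, 206) [-54.4   0.7  -3.4]
(37, 0, 197) [-88.2   0.8   6.1]
(7, 0, 179) [-118.     0.9   24.5]
```

View pics/s2.png

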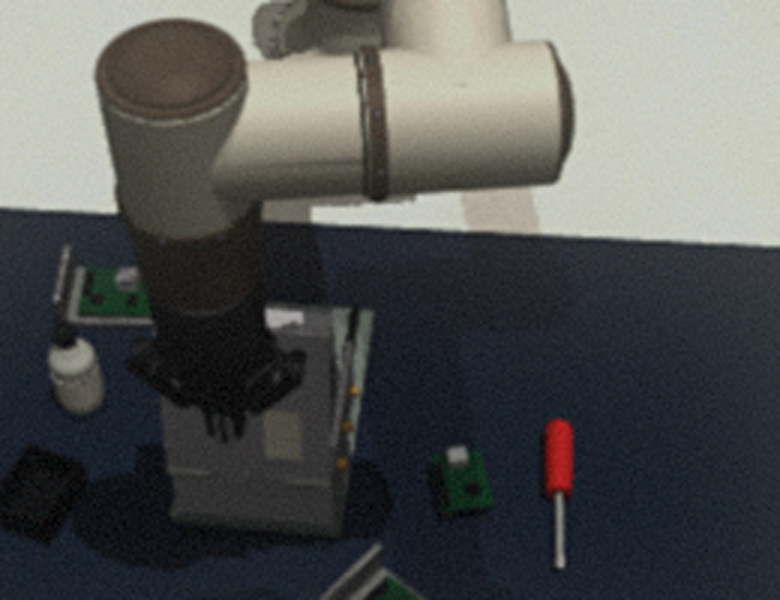

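The gripper is behind the upright lid, with its fingertips at (225,425) in this crop and nothing in the way. Now I'll sweep the lid forward along its arc.

Request:
move_arm:
  fingers: [0,0,0,0,0,0,0,0,0,0]
  travel:
    - [-20,0,1]
    - [-40,0,3]
    - [-52,0,4]
    - [-60,0,5]
    - [-68,0,6]
    - [-76,0,7]
    - [-84,0,10]
    - [-92,0,12]
    - [-100,0,16]
    - [-108,0,20]
  dr:
    - [0,0,0]
    - [0,0,0]
    - [0,0,0]
    - [0,0,0]
    - [0,0,0]
    - [0,0,0]
    - [0,0,0]
    - [0,0,0]
    - [0,0,0]
    - [0,0,0]

```text
clock: 8.1
position: [613.4, -38.9, 362.3]
ee_rot: [1.0, -0.02, 0.0, -0.0]
contact_force: [2.6, -0.3, -0.4]
gripper_width: 0.1
grasp_force: 1.0
```

```bash
python3 - <<'E'
from h import *
go((-6,0,167),(-26,0,138),(-37,0,105))
E
```

```text
t 8.1 tip fx [ 20.4   0.9 189.3] toolx az -0.0398 tilt [ 0. -0. -1.] F [ 2.6 -0.2 -0.4]
(-6, 0, 167) [-26.4   1.   22.3]
(-26, 0, 138) [-46.4   1.   51.3]
(-37, 0, 105) [-57.4   1.   84.3]
```

Request:
move_arm:
  fingers: [0,0,0,0,0,0,0,0,0,0]
  travel:
    - [-7,0,5]
    - [-14,0,10]
    - [-20,0,16]
    - [-26,0,22]
    - [-32,0,29]
    - [-37,0,36]
    - [-42,0,43]
    - [-46,0,51]
    - [-50,0,59]
    - [-53,0,67]
  dr:
    - [0,0,0]
    - [0,0,0]
    - [0,0,0]
    - [0,0,0]
    - [0,0,0]
    - [0,0,0]
    - [0,0,0]
    - [0,0,0]
    - [0,0,0]
    - [0,0,0]

```text
clock: 9.1
position: [560.6, -36.9, 294.9]
ee_rot: [1.0, -0.02, -0.0, 0.0]
contact_force: [0.8, 0.3, 1.0]
gripper_width: -0.3
grasp_force: 0.8
```

Request:
move_arm:
  fingers: [0,0,0,0,0]
  travel:
    - [-2,0,8]
    - [-4,0,16]
    - [-5,0,22]
    - [-6,0,27]
    - [-6,0,30]
  dr:
    - [0,0,0]
    - [0,0,0]
    - [0,0,0]
    - [0,0,0]
    - [0,0,0]

```text
clock: 9.6
position: [554.8, -36.7, 265.1]
ee_rot: [1.0, -0.02, -0.001, 0.0]
contact_force: [-1.9, 0.3, 2.2]
gripper_width: -0.2
grasp_force: 0.7
```

```bash
python3 - <<'E'
from h import *
go((-39,0,88))
E
```

```text
t 9.6 tip fx [-38.4   0.8  92.1] toolx az -0.0398 tilt [-0.001  0.    -1.   ] F [-1.9  0.2  2.2]
(-39, 0, 88) [-0.6  0.8  4.1]
```

Just above shut. I'll press down in small steps.

Request:
move_arm:
  fingers: [0,0,0,0]
  travel:
    - [0,0,2]
    - [0,0,4]
    - [0,0,5]
    - [0,0,5]
  dr:
    - [0,0,0]
    - [0,0,0]
    - [0,0,0]
    - [0,0,0]

```text
clock: 10.0
position: [555.0, -36.7, 261.5]
ee_rot: [1.0, -0.02, 0.0, 0.0]
contact_force: [-2.1, 0.2, 5.1]
gripper_width: -0.3
grasp_force: 2.5
```

Request:
move_arm:
  fingers: [0,0,0]
  travel:
    - [0,0,1]
    - [0,0,2]
    - [0,0,2]
  dr:
    - [0,0,0]
    - [0,0,0]
    - [0,0,0]

```text
clock: 10.3
position: [554.9, -36.6, 261.4]
ee_rot: [1.0, -0.019, 0.0, 0.0]
contact_force: [-6.4, 1.8, 14.8]
gripper_width: -0.1
grasp_force: 7.5
```

The lid has met its hard stop with the tip at 88.4 mm. Retreating to check.

Request:
move_arm:
  fingers: [0,0,0,0,0,0,0,0,0,0]
  travel:
    - [0,0,-5]
    - [0,0,-30]
    - [0,0,-70]
    - [0,0,-110]
    - [-35,0,-150]
    - [-80,0,-160]
    - [-120,0,-160]
    - [-140,0,-160]
    - [-140,0,-160]
    - [-140,0,-160]
  dr:
    - [0,0,0]
    - [0,0,0]
    - [0,0,0]
    - [0,0,0]
    - [0,0,0]
    - [0,0,0]
    - [0,0,0]
    - [0,0,0]
    - [0,0,0]
    - [0,0,0]

```text
clock: 11.3
position: [415.4, -31.0, 419.3]
ee_rot: [1.0, -0.02, 0.001, -0.0]
contact_force: [-0.1, 0.6, 0.6]
gripper_width: -0.2
grasp_force: 0.0
```

```bash
python3 - <<'E'
from h import *
a=cv2.resize(arm.get_image('scene')[110:310,140:400,::-1],(780,600),interpolation=cv2.INTER_CUBIC)
cv2.imwrite('pics/s3.png',a);cv2.imwrite('pics/w3.png',arm.get_image('wrist')[:,:,::-1]);go()
for p in [(-80,68,88),(-80,-68,88),(75,68,88),(75,-68,88)]: q=proj('scene',fx(p));print(p,((q-[140,110])*3).round())
E
```

```text
t 11.4 tip fx [-176.9    1.4  245.7] toolx az -0.0399 tilt [ 0.001  0.    -1.   ] F [ 0.4 -0.7  0.1]
(-80, 68, 88) [470. 182.]
(-80, -68, 88) [319. 170.]
(75, 68, 88) [448. 324.]
(75, -68, 88) [286. 311.]
```

View pics/s3.png

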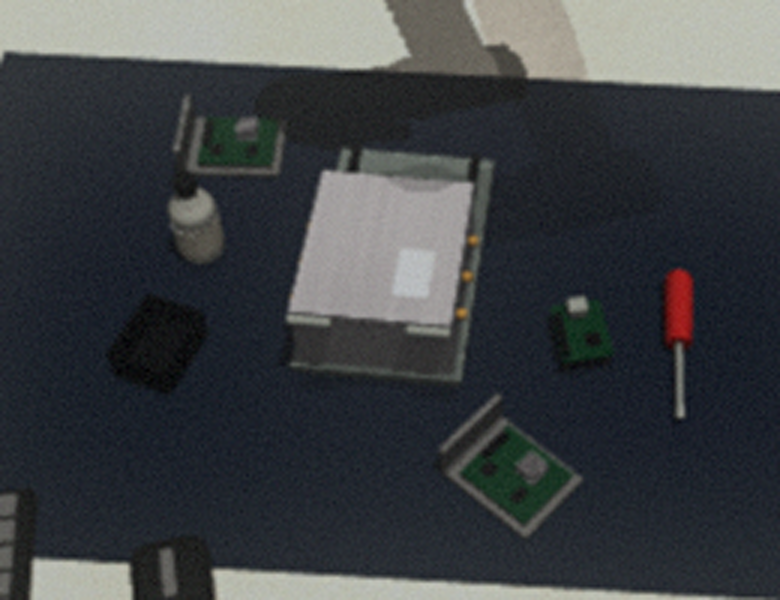

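View pics/w3.png

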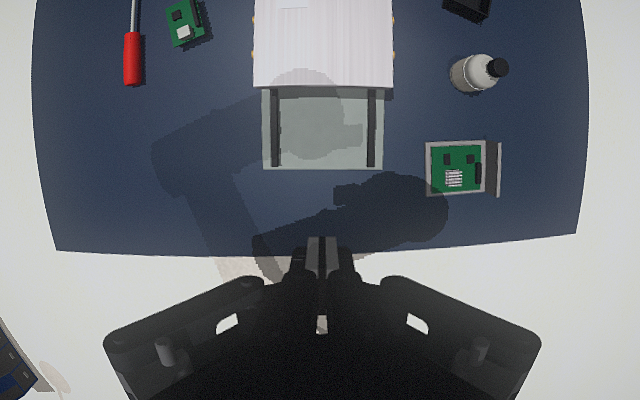

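The lid lies flat. Its free edge runs from (322,171) to (472,183), against (319,170) to (470,182) predicted for a fully shut lid. The bystanders are where they were and the arm is clear.

```bash
python3 -c "
from bench import arm
print(arm.job_done())"
```

```text
the job is handed in; nothing more can be done
None
```

The carrier is fully home, the lid is shut flat, the bystanders look undisturbed, and the job was handed in at about 11.4 s with the arm touching nothing.

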